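# Line up the coasters along the rail

### The arm

A 6-joint arm with a two-finger parallel gripper is mounted at the origin on a cart in front of the work surface, level with it; the furniture and walls round the work are solid. World frame = base frame: x ahead of the robot, y to its left, z up, the work surface at z = 0. Lengths are in m, angles in rad, forces in N, time in s.
With the tool pointing down it reaches from about 0.3 to 0.875 m from the base axis. Payload 6.4 kg.
Tool frame: the origin (TCP) lies at the very end of the fingers, on their centre line; the grasp point (between the pads) lies 19 mm behind it; x points along the fingers, y is the direction in which the jaws open and shut, and the axes are right-handed (so a half turn about x gives the same grasp; the last joint's range is limited). The gripper opens to 85 mm and grips with 20 to 120 N. Pads are 22 mm wide; open, the fingers measure 114 mm over their backs; the gripper's body (76 mm by 85 mm) begins 54 mm behind the grasp point. The pads swing forward as they close: fully open they stand 13 mm farther back than shut.
Start: joints at [0.906, 0.181, 1.607, -0, 1.354, -0.206], TCP at [0.255, 0.516, 0.231] pointing down, gripper open.
Joint ranges: [-2.99, 2.99], [-0.89, 2.07], [0.3, 2.58], [-1.14, 4.28], [0, 2.63], [-3.12, 3.12]. Speed limits (rad/s): [2.57, 2.57, 3.01, 3.14, 3.14, 3.14].

### API

Orientations are given as a unit quaternion [w, x, y, z].
In Python, from bench import status, optics, hand_in gives the robot as it stands. The module is installed in compiled form; this text tells all that it offers.
- The arm moves only by the shell command python3 -m jog 'ROWS'. ROWS is JSON, one flat list of numbers, 5 for each row, row after row: the shift along the tool's x, y, z in mm, then the turn about the tool's x in degrees, then the opening in per cent of the stroke, from 0 (shut) to 100 (fully open). In form: [tx, ty, tz, yaw, gripper, tx, ty, tz, yaw, gripper, ...]. A call has exactly 5 rows; each row is the pose to reach, as a shift and turn from the pose commanded when the call began, along the tool's axes at that moment; what a row does not reach only later rows make up. A row lasts 1/10 s, in which the tool goes at most 50 mm and 8.59 degrees, less where a joint would pass 70% of its speed; a pose out of reach is approached as far as the arm can. A call with a gripper value outside its range is refused whole. The fingers move at their own pace and stop on an object; the grip force is fixed at half the most. Time passes only in rows, so rows that repeat a pose let the fingers close, or fill a call up. It gives the time, the measured TCP pose, the force and the opening at its end, in the units of the state.
- status.get_obs(): the state, without advancing time (a new reading comes with each control period).
- optics.camera(name): name is "scene" or "top" or "wrist"; returns the picture (480x640x3 uint8, red, green, blue); there is no depth.
- optics.get_calibration(name): a dict with "vertical_fov" (degrees; the focal length in pixels is half the picture's height over the tangent of half this angle, whatever the lens; pixels are square), "cx", "cy" (the principal point, pixels), "k1" (the pictures are not rectified: a ray, as slopes to the right and down, at radius r is drawn at 1 + k1 r^2 times it, then the intrinsics apply), "extrinsics" (4x4, takes a point from camera to world coordinates). Camera axes: x right, y up, looking along -z (the intrinsics and any distortion apply to the point x, -y, -z); pixel columns grow to the right and rows downward; lengths in m; the calibration is good to about 2 mm. A picture is of the moment at which its call begins: read the wrist's pose just before it. get_calibration takes no time and is no camera call; for the wrist camera it gives the pose at the moment of the call.
- hand_in(): hands the job in, once; it reports no verdict.
The state is a dict: "time_s": time; "q": joint angles; "dq": joint speeds; "joint_efforts": joint torques, N m; "eef_pos": TCP position; "eef_rot": TCP orientation; "wrist_force": force on the tool from outside, world axes, zero at the start; "torque": the same for the moment, N m; "opening": opening from 0.0 (shut) to 1.0 (fully open).
Only numpy, scipy, OpenCV 4.12 (cv2) and the standard library are available. Lean on these libraries where they do the work, as an engineer would, in place of code of your own. Each camera call takes 0.05 s, during which the arm holds its last target. There are 200 camera calls.

### The job

Get the counter ready for drinks: slide the three cork coasters over the worktop, without picking them up, into an even row in front of the dark wooden rail, each one touching the rail and centred on one of its three brass studs. Any coaster may go to any stud. Leave the kitchen timer, the jar and the two glass tumblers where they stand.

Things in the scene. Friction and masses are not known exactly. Their poses are not given: they have to be found in the camera images.
- rail: low straight dark wooden rail with three round brass studs on top, fixed to the worktop: 370 mm long, 24 mm deep, 16 mm high. Origin at the centre of its underside; y runs along it (to the left seen from the robot), x points across it, away from the robot: its front face is the plane x = -12 mm. About parallel to the worktop's front edge, which runs about 0.3 m before it. A wall cabinet hangs above and behind it, 0.46 m over the worktop
- upstand_mid (a point): on the top edge of the stone upstand (105 mm high) that closes the worktop at its right end: a point on its inner face. The upstand runs from front to back, square to the worktop's front edge, and never moves
- rail_place0 (a point): on the worktop in front of the left stud (seen from the robot): where the centre of a coaster's underside lies when the coaster touches the rail's front face and is centred on that stud. 60 mm before the rail's centre line; the three places are 130 mm apart
- rail_place1 (a point): on the worktop in front of the middle stud (seen from the robot): where the centre of a coaster's underside lies when the coaster touches the rail's front face and is centred on that stud. 60 mm before the rail's centre line; the three places are 130 mm apart
- rail_place2 (a point): on the worktop in front of the right stud (seen from the robot): where the centre of a coaster's underside lies when the coaster touches the rail's front face and is centred on that stud. 60 mm before the rail's centre line; the three places are 130 mm apart
- coaster_a: round flat cork coaster, 96 mm across, 8 mm thick, about 50 g, lying flat on the worktop; origin at the centre of its underside, z up. It is too wide to grasp across; a fingertip low on the worktop slides it, and it stops where the push stops. The three coasters are alike
- coaster_b: round flat cork coaster, 96 mm across, 8 mm thick, about 50 g, lying flat on the worktop; origin at the centre of its underside, z up. It is too wide to grasp across; a fingertip low on the worktop slides it, and it stops where the push stops. The three coasters are alike
- coaster_c: round flat cork coaster, 96 mm across, 8 mm thick, about 50 g, lying flat on the worktop; origin at the centre of its underside, z up. It is too wide to grasp across; a fingertip low on the worktop slides it, and it stops where the push stops. The three coasters are alike
- timer: round white kitchen timer standing on the worktop among the coasters, 74 mm across, 50 mm high, loose; origin at the centre of its underside. To be left alone
- jar: glass jar with a yellow lid standing on the worktop among the coasters, 63 mm across, 94 mm high, loose; origin at the centre of its underside. To be left alone
- tumbler_a: clear glass tumbler standing behind the rail, 80 mm across, 88 mm high, loose; origin at the centre of its underside. To be left alone
- tumbler_b: clear glass tumbler standing behind the rail, 80 mm across, 88 mm high, loose; origin at the centre of its underside. To be left alone
Mind the look-alikes: they are no part of the job. What is shaped like the coaster_b but turquoise is not meant.

How it is judged:
At the end, for the whole second after the job is handed in: In front of each of the three studs lies one coaster, flat on the worktop and at rest, its edge no more than 6 mm from the rail's front face and its centre within 10 mm of the stud measured along the rail (((x of coaster_a in the frame of rail between -0.066 and -0.056 m and y of coaster_a in the frame of rail between 0.12 and 0.14 m) or (x of coaster_b in the frame of rail between -0.066 and -0.056 m and y of coaster_b in the frame of rail between 0.12 and 0.14 m) or (x of coaster_c in the frame of rail between -0.066 and -0.056 m and y of coaster_c in the frame of rail between 0.12 and 0.14 m)) and ((x of coaster_a in the frame of rail between -0.066 and -0.056 m and y of coaster_a in the frame of rail between -0.01 and 0.01 m) or (x of coaster_b in the frame of rail between -0.066 and -0.056 m and y of coaster_b in the frame of rail between -0.01 and 0.01 m) or (x of coaster_c in the frame of rail between -0.066 and -0.056 m and y of coaster_c in the frame of rail between -0.01 and 0.01 m)) and ((x of coaster_a in the frame of rail between -0.066 and -0.056 m and y of coaster_a in the frame of rail between -0.14 and -0.12 m) or (x of coaster_b in the frame of rail between -0.066 and -0.056 m and y of coaster_b in the frame of rail between -0.14 and -0.12 m) or (x of coaster_c in the frame of rail between -0.066 and -0.056 m and y of coaster_c in the frame of rail between -0.14 and -0.12 m)) and height (world z) of each of coaster_a, coaster_b, coaster_c below 0.003 m and angle between each of coaster_a, coaster_b, coaster_c's own z axis and vertical below 0.05 rad and linear speed of each of coaster_a, coaster_b, coaster_c below 0.01 m/s); the robot touches nothing.
It fails at once if a coaster is picked up or tipped up: it comes more than 15 mm off the worktop or tilts by more than 0.3 rad (height (world z) of any of coaster_a, coaster_b, coaster_c above 0.015 m or angle between any of coaster_a, coaster_b, coaster_c's own z axis and vertical above 0.3 rad).
It fails at once if the white kitchen timer is moved by more than 15 mm or tipped over (distance of timer from where it was at the start of the episode above 0.015 m or angle between timer's own z axis and vertical above 0.3 rad).
It fails at once if the jar with the yellow lid is moved by more than 15 mm or tipped over (distance of jar from where it was at the start of the episode above 0.015 m or angle between jar's own z axis and vertical above 0.3 rad).
It fails at once if a glass tumbler is moved by more than 15 mm or tipped over (distance of tumbler_a from where it was at the start of the episode above 0.015 m or angle between tumbler_a's own z axis and vertical above 0.3 rad).
It fails at once if a glass tumbler is moved by more than 15 mm or tipped over (distance of tumbler_b from where it was at the start of the episode above 0.015 m or angle between tumbler_b's own z axis and vertical above 0.3 rad).
It also fails if it takes over 67 s, if anything falls off the work surface, if the arm or the gripper's body presses on something with over 40 N, if the wrist force passes 120 N, or if a joint passes its speed limit or range.

## Working session

There is one attempt and no reset: what is moved stays moved. The work goes in short steps, Python scripts to look and compute and a shell command to move; the robot and the scene stay as the last step left them, time stands still between calls to the robot, and variables do not carry over. Pictures are saved under pics/ and viewed, on a budget of 10 in all, crops included, one or two more only if the job needs it, and the job is handed in when it is done.

```bash
mkdir -p pics; cat > h.py <<'E'
import numpy as np, cv2
from bench import status, optics
def cal(n):
    c=optics.get_calibration(n); f=240/np.tan(np.radians(c["vertical_fov"]/2)); return f,c["cx"],c["cy"],c["k1"],np.array(c["extrinsics"])
def ray(c,u,v):
    f,cx,cy,k,E=c; K=np.array([[f,0,cx],[0,f,cy],[0,0,1.]])
    p=cv2.undistortPoints(np.array([[[u,v]]],float),K,np.array([k,0,0,0,0.]))[0,0]
    return E[:3,3],E[:3,:3]@np.array([p[0],-p[1],-1])
def onz(c,u,v,z):
    o,d=ray(c,u,v); return (o+d*(z-o[2])/d[2])[:2]
def two(c1,p1,c2,p2):
    o1,d1=ray(c1,*p1);o2,d2=ray(c2,*p2)
    A=np.stack([d1,-d2],1);s=np.linalg.lstsq(A,o2-o1,rcond=None)[0]
    a,b=o1+s[0]*d1,o2+s[1]*d2; return (a+b)/2,np.linalg.norm(a-b)
E
python3 - <<'E'
from h import *
for n in("top","scene"):
    c=cal(n);im=optics.camera(n);cv2.imwrite(f"pics/{n}0.png",im[:,:,::-1]);print(n,[np.round(x,3) for x in c])
s=status.get_obs();print(s["time_s"],s["eef_pos"],s["eef_rot"],s["wrist_force"])
E
```

```text
top [np.float64(552.69), np.float64(309.679), np.float64(245.671), np.float64(0.033), array([[-0.024,  0.995, -0.093,  0.401],
       [-1.   , -0.026, -0.017,  0.12 ],
       [-0.019,  0.093,  0.996,  1.555],
       [ 0.   ,  0.   ,  0.   ,  1.   ]])]
scene [np.float64(450.999), np.float64(326.626), np.float64(237.846), np.float64(-0.027), array([[ 0.845,  0.373, -0.384,  0.172],
       [-0.535,  0.616, -0.579, -0.405],
       [ 0.02 ,  0.694,  0.72 ,  0.766],
       [ 0.   ,  0.   ,  0.   ,  1.   ]])]
0.1 [0.25432265 0.51515429 0.23046974] [ 0.68835256  0.16027542  0.68881629 -0.16129061] [-0.26827615 -1.18573114 -0.12607149]
```

View pics/top0.png

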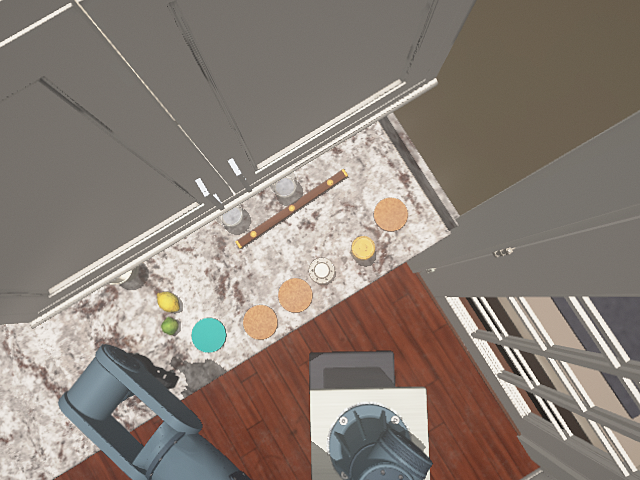

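View pics/scene0.png

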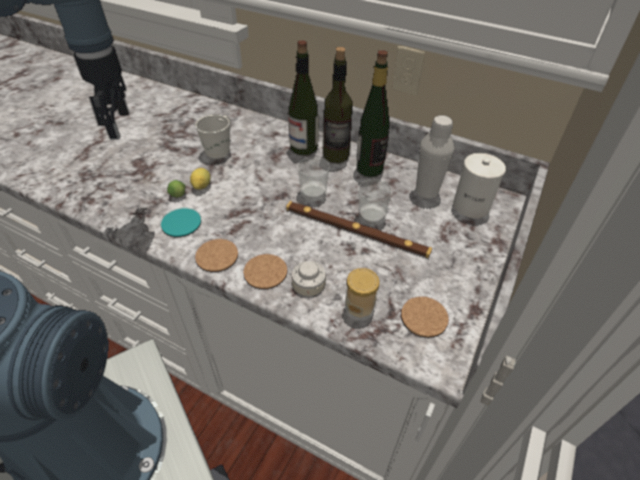

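The top view shows cork coasters at about (261,322), (295,295) and (391,214), the timer at (321,270), the jar at (363,248), and the rail from (238,244) to (346,173). The turquoise decoy is at (209,335). The scene view shows the same layout, with coasters at (216,254), (266,270) and (425,316).

```bash
cat > seg.py <<'E'
from h import *
def blobs(m,amin):
    n,l,s,ce=cv2.connectedComponentsWithStats(m.astype(np.uint8)); return [(s[i,4],np.round(ce[i],1),s[i,:4]) for i in range(1,n) if s[i,4]>amin],l
def cork(im):
    h=cv2.cvtColor(im,cv2.COLOR_RGB2HSV); H,S,V=cv2.split(h)
    return cv2.morphologyEx(((H>6)&(H<17)&(S>85)&(V>130)).astype(np.uint8),cv2.MORPH_OPEN,np.ones((3,3)))
def coasters(c,im,ymin=200,z=.008):
    out=[]
    cs,_=cv2.findContours(cork(im),cv2.RETR_EXTERNAL,cv2.CHAIN_APPROX_NONE)
    for k in cs:
        if cv2.contourArea(k)<350: continue
        P=np.array([onz(c,u,v,z) for u,v in k[:,0].astype(float)]); P=P.astype(np.float32)
        (x,y),(a,b),_=cv2.fitEllipse(P); out.append((np.round([x,y],4),round(a,3),round(b,3),np.round(k[:,0].mean(0))))
    return out
E
python3 - <<'E'
from seg import *
for n in("top","scene"):
    c=cal(n);im=cv2.imread(f"pics/{n}0.png")[:,:,::-1].copy()
    print(n);[print(*o) for o in coasters(c,im)]
    h=cv2.cvtColor(im,cv2.COLOR_RGB2HSV);H,S,V=cv2.split(h)
    m=(H>15)&(H<28)&(S>120)&(V>120); b,_=blobs(m,4)
    for a,ce,s in b: print("yellow",a,ce,s,onz(c,*ce,.016).round(4),onz(c,*ce,.094).round(4))
    m=((H<14)|(H>172))&(S>80)&(V<115)&(V>20); b,l=blobs(m,150)
    for a,ce,s in b:
        if a<4000: print("dark",a,ce,s,onz(c,*ce,.016).round(4))
c=cal("top");s=cal("scene")
print("timer",onz(c,321,270,.05),onz(s,309,270,.05)); print("upstand",two(c,(415,170),s,(505,300)))
print("tumblers base", onz(s,313,192,0),onz(s,372,215,0),onz(c,235,220,.088),onz(c,287,190,.088))
for n in("top","scene"):
    im=cv2.imread(f"pics/{n}0.png"); 
    cv2.imwrite(f"pics/{n}crop.png",cv2.resize(im[140:370,180:460] if n=="top" else im[150:380,180:520],None,fx=2.35,fy=2.35,interpolation=cv2.INTER_CUBIC))
E
```

```text
top
[0.3372 0.2896] 0.091 0.093 [260. 322.]
[0.4096 0.1908] 0.091 0.092 [295. 295.]
[ 0.39  -0.164] 0.036 0.205 [423. 299.]
[ 0.63   -0.0831] 0.092 0.092 [391. 214.]
yellow 18 [344.4 172.4] [342 169   6   8] [0.7507 0.0429] [0.733  0.0469]
yellow 22 [329.5 182.2] [327 180   6   6] [0.7238 0.0858] [0.7075 0.0875]
yellow 22 [291.4 207.9] [289 205   6   6] [0.6534 0.1949] [0.6407 0.1912]
yellow 24 [253.1 233.5] [250 231   7   6] [0.5837 0.304 ] [0.5745 0.2947]
yellow 5 [358.  237.6] [356 237   5   3] [0.5645 0.0104] [0.5562 0.016 ]
yellow 19 [238.2 244.3] [236 241   6   7] [0.5543 0.3462] [0.5466 0.3348]
yellow 7 [352.9 243.7] [352 241   3   6] [0.5478 0.0252] [0.5403 0.03  ]
yellow 25 [368.9 254.4] [360 246  15  13] [ 0.5167 -0.0183] [ 0.5108 -0.0113]
yellow 329 [167.4 301.7] [157 292  22  20] [0.3993 0.5448] [0.3994 0.5233]
dark 1315 [451.3 407.2] [384 292 119 188] [ 0.0982 -0.2253]
dark 419 [375.7 334. ] [344 298  63  64] [ 0.2971 -0.0294]
dark 267 [440.3 333.5] [416 306  43  53] [ 0.2948 -0.2056]
dark 237 [338.  336.5] [312 309  50  43] [0.2926 0.0742]
dark 176 [289.4 390.5] [264 34
[... 816 characters left out ...]
] [0.5833 0.3069] [0.5406 0.2329]
yellow 39 [355.6 225.5] [352 223   8   6] [0.6529 0.1967] [0.6029 0.1341]
yellow 39 [407.7 242.8] [404 240   9   6] [0.7231 0.0878] [0.6659 0.0366]
yellow 24 [428.2 251. ] [426 248   5   7] [0.7467 0.0437] [ 0.687 -0.003]
yellow 506 [362.2 281.9] [348 270  31  25] [0.5672 0.0494] [0.5261 0.0022]
dark 1127 [359.1 228.9] [289 203 139  53] [0.6534 0.183 ]
dark 171 [114.  348.3] [108 339  18  19] [0.0807 0.1621]
timer [0.47485611 0.11624582] [0.47355595 0.11169453]
upstand (array([ 0.74766767, -0.15448321,  0.06068711]), np.float64(0.017466354709630816))
tumblers base [0.63928794 0.37010712] [0.71954926 0.21900526] [0.61288649 0.34347216] [0.69064257 0.20227304]
```

View pics/topcrop.png

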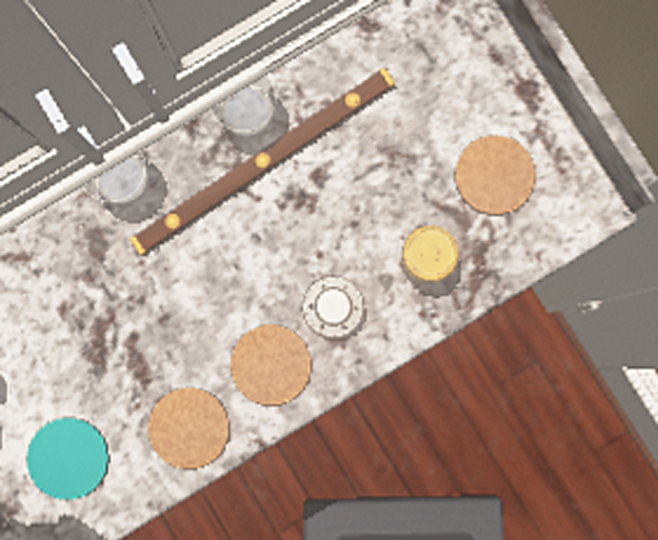

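```bash
cat > go.py <<'E'
import sys; from h import *
from scipy.spatial.transform import Rotation as Ro
SM=np.array([.6533,.196]); X=np.array([.8424,.5389]); Y=np.array([-.5389,.8424])
def rf(p): d=np.array(p)[:2]-SM; return np.array([d@X,d@Y])
def where():
    s=status.get_obs(); R=Ro.from_quat(np.roll(s["eef_rot"],-1)).as_matrix(); p=s["eef_pos"]
    hd=np.degrees(np.arctan2(R[1,2],R[0,2])-np.arctan2(X[1],X[0])); 
    print("t",s["time_s"],"rail mm",(rf(p)*1e3).round(1),"z",round(p[2]*1e3,1),"head",round(hd,1),"F",np.round(s["wrist_force"],1),"op",round(s["opening"],2),"tilt",R[:,0].round(3))
    return p,R,hd
if __name__=="__main__":
    p,R,hd=where(); a=list(map(float,sys.argv[1:]))
    for i in range(0,len(a),4):   # targets: rail x,y mm, z mm, heading deg rel. to rail x
        w=SM+X*a[i]/1e3+Y*a[i+1]/1e3; d=R.T@(np.array([*w,a[i+2]/1e3])-p)*1e3
        print("to",a[i:i+4],"shift",d.round(1),"yaw",round(-((a[i+3]-hd+180)%360-180),1))
E
python3 go.py -272 128 100 0
```

```text
t 0.1 rail mm [-164.1  483.9] z 230.5 head -58.9 F [-0.3 -1.2 -0.1] op 1.0 tilt [-0.001 -0.001 -1.   ]
to [-272.0, 128.0, 100.0, 0.0] shift [ 130.8 -276.   249. ] yaw -58.9
```

```bash
python3 -m jog '[0,-36,32,-8.5,70, 0,-72,64,-17,70, 10,-108,96,-25.5,70, 20,-144,128,-34,70, 30,-180,160,-42.5,70]'; python3 go.py -272 128 40 0
```

```text
time_s: 0.6
eef_pos: [0.314, 0.2989, 0.2046]
eef_rot: [0.702, -0.081, 0.702, 0.081]
wrist_force: [-0.4, -0.5, 1.0]
opening: 0.697
t 0.6 rail mm [-230.4  269.5] z 204.6 head -19.4 F [-0.4 -0.5  1. ] op 0.7 tilt [-0. -0. -1.]
to [-272.0, 128.0, 40.0, 0.0] shift [ 164.6 -147.3    7.8] yaw -19.4
```

```bash
python3 -m jog '[20,-40,0,-8,70, 50,-80,0,-16.4,70, 90,-120,4,-16.4,70, 130,-137,8,-16.4,70, 130,-137,8,-16.4,70]'; python3 go.py -272 128 15 0
```

```text
time_s: 1.1
eef_pos: [0.3494, 0.1664, 0.0713]
eef_rot: [0.682, -0.177, 0.687, 0.177]
wrist_force: [-0.5, 0.2, -0.6]
opening: 0.701
t 1.1 rail mm [-272.   138.8] z 71.3 head -3.6 F [-0.5  0.2 -0.6] op 0.7 tilt [-0.008 -0.001 -1.   ]
to [-272.0, 128.0, 15.0, 0.0] shift [ 56.3 -10.9   1. ] yaw -3.6
```

```bash
python3 -m jog '[20,-5,0,-2,70, 40,-9,0,-3.6,70, 54,-11,1,-3.6,70, 54,-11,1,-3.6,70, 54,-11,1,-3.6,70]'; python3 - <<'E'
from h import *
cv2.imwrite("pics/w1.png",optics.camera("wrist")[:,:,::-1])
E
python3 go.py -272 128 0 0
```

```text
time_s: 1.6
eef_pos: [0.3589, 0.1603, 0.0218]
eef_rot: [0.678, -0.2, 0.678, 0.2]
wrist_force: [0.8, -0.0, 0.5]
opening: 0.704
t 1.65 rail mm [-266.9  128.4] z 22.1 head 0.3 F [0.7 0.4 0.7] op 0.7 tilt [ 0.001  0.    -1.   ]
to [-272.0, 128.0, 0.0, 0.0] shift [22.1 -0.4 -5.1] yaw 0.3
```

View pics/w1.png

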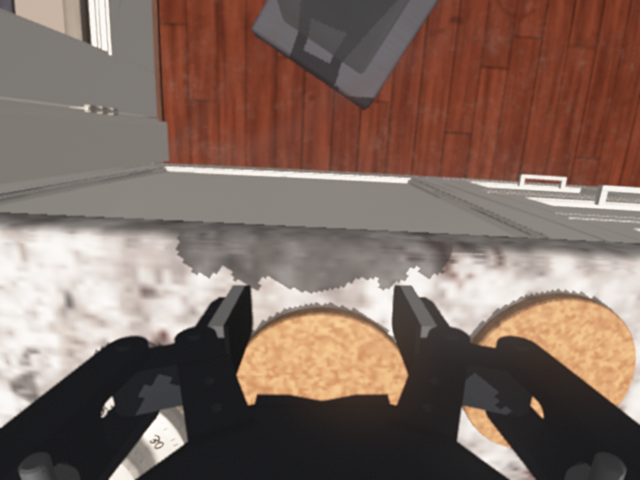

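Wrist view: coaster B sits centred between the open fingertips (finger inner edges at columns 250 and 393, coaster edge apex at about (320,305)). I'll descend stepwise and watch the force.

```bash
python3 -m jog '[4,0,-5,0,70, 8,0,-5,0,70, 12,0,-5,0,70, 14,0,-5,0,70, 14,0,-5,0,70]' | grep -E "pos|force"; python3 -m jog '[2,0,0,0,70, 4,0,0,0,70, 5,0,0,0,70, 5,0,0,0,70, 5,0,0,0,70]'| grep -E "pos|force"; python3 go.py
```

```text
eef_pos: [0.3542, 0.157, 0.0068]
wrist_force: [-1.0, 0.4, -0.2]
eef_pos: [0.3544, 0.157, 0.0021]
wrist_force: [-0.4, -0.2, -0.3]
t 2.65 rail mm [-272.8  128.2] z 2.1 head 0.2 F [-0.4 -0.2 -0.3] op 0.7 tilt [-0. -0. -1.]
```

```bash
for i in 1; do python3 -m jog '[1,0,0,0,70, 2,0,0,0,70, 3,0,0,0,70, 3,0,0,0,70, 3,0,0,0,70]' | grep -E "pos|force"; done;  python3 -m jog '[1,0,0,0,70, 2,0,0,0,70, 2,0,0,0,70, 2,0,0,0,70, 2,0,0,0,70]'| grep -E "pos|force"; python3 -m jog '[1,0,0,0,70, 2,0,0,0,70, 2,0,0,0,70, 2,0,0,0,70, 2,0,0,0,70]'| grep -E "pos|force"
```

```text
eef_pos: [0.3544, 0.157, -0.0009]
wrist_force: [-1.0, 0.1, 0.7]
eef_pos: [0.3545, 0.157, -0.0028]
wrist_force: [-0.6, 0.9, -0.6]
eef_pos: [0.3544, 0.157, -0.0049]
wrist_force: [-0.8, -0.3, -0.6]
```

```bash
python3 -m jog '[1,0,0,0,70, 1,0,0,0,70, 1,0,0,0,70, 1,0,0,0,70, 1,0,0,0,70]'| grep -E "pos|force"; python3 -m jog '[1,0,0,0,70, 1,0,0,0,70, 1,0,0,0,70, 1,0,0,0,70, 1,0,0,0,70]'| grep -E "pos|force"; python3 -m jog '[1,0,0,0,70, 1,0,0,0,70, 1,0,0,0,70, 1,0,0,0,70, 1,0,0,0,70]'| grep -E "pos|force"
```

```text
eef_pos: [0.3545, 0.1571, -0.0051]
wrist_force: [-5.9, -2.0, 15.7]
eef_pos: [0.3546, 0.1571, -0.0052]
wrist_force: [-11.4, -2.5, 33.8]
eef_pos: [0.3546, 0.1571, -0.0053]
wrist_force: [-16.4, -4.0, 52.9]
```

```bash
python3 -m jog '[-5.5,0,0,0,70, -5.5,0,4,0,70, -5.5,0,12,0,70, -5.5,0,22,0,70, -5.5,0,34,0,70]'| grep -E "pos|force"; python3 go.py;  python3 -m jog '[0,0,12,0,70, 0,0,24,0,70, 0,0,36,0,70, 0,0,44,0,70, 0,0,48,0,70]'| grep -E "pos|force"; python3 go.py -205 128 60 0; python3 - <<'E'
from seg import *; from go import rf
for n in("top","scene"):
    c=cal(n);im=optics.camera(n);cv2.imwrite(f"pics/{n}1.png",im[:,:,::-1])
    for o in coasters(c,im): print(n,(rf(o[0])*1e3).round(1),*o)
E
```

```text
eef_pos: [0.3834, 0.1759, -0.0028]
wrist_force: [-0.4, -0.4, 0.0]
t 6.15 rail mm [-238.2  128.5] z -2.8 head 0.2 F [-0.4 -0.4  0. ] op 0.7 tilt [-0.001 -0.    -1.   ]
eef_pos: [0.4242, 0.202, -0.0024]
wrist_force: [0.3, -0.4, -0.3]
t 6.65 rail mm [-189.8  128.5] z -2.4 head 0.3 F [ 0.3 -0.4 -0.3] op 0.7 tilt [ 0.  0. -1.]
to [-205.0, 128.0, 60.0, 0.0] shift [-62.4  -0.4 -15.2] yaw 0.3
top [-414.4 -161.6] [ 0.3913 -0.1634] 0.038 0.203 [423. 298.]
top [-170.1 -222.5] [ 0.6299 -0.0831] 0.092 0.092 [391. 214.]
scene [-170.8 -220.8] [ 0.6284 -0.082 ] 0.091 0.091 [425. 316.]
scene [-216.   249.5] [0.3369 0.2898] 0.091 0.092 [216. 255.]
```

```bash
python3 -m jog '[0,0,6,0,70, 0,0,10,0,70, 0,0,10,0,70, -5,0,-5,0,70, -40,0,-10,0,70]'| grep -E "force"; python3 go.py -157.6 184.5 40 -64.6
```

```text
wrist_force: [-0.2, -0.2, -0.4]
t 7.25 rail mm [-205.2  130. ] z 34.7 head 0.2 F [-0.2 -0.2 -0.4] op 0.7 tilt [-0.009 -0.002 -1.   ]
to [-157.6, 184.5, 40.0, -64.6] shift [-5.6 54.3 47.8] yaw 64.8
```

```bash
python3 -m jog '[0,15,5,8.2,70, 0,30,20,16.4,70, 0,45,35,24.6,70, 0,54,46,32.8,70, 0,54,46,41,70]'| grep -E "force"; python3 -m jog '[0,0,0,8,70, 0,0,0,16,70, 0,0,0,23.8,70, 0,0,0,23.8,70, 0,0,0,23.8,70]' | grep -E "force"; python3 go.py -157.6 184.5 -2.5 -64.6;python3 - <<'E'
from seg import *; from go import rf
for n in("top","scene"):
    c=cal(n);im=optics.camera(n);cv2.imwrite(f"pics/{n}2.png",im[:,:,::-1])
    for o in coasters(c,im): print(n,(rf(o[0])*1e3).round(1),*o)
cv2.imwrite("pics/w2.png",optics.camera("wrist")[:,:,::-1])
E
```

```text
wrist_force: [0.5, -0.6, -1.0]
wrist_force: [0.5, -0.2, 1.1]
t 8.25 rail mm [-155.   182.7] z 37.7 head -64.4 F [ 0.5 -0.2  1.1] op 0.69 tilt [ 0. -0. -1.]
to [-157.6, 184.5, -2.5, -64.6] shift [40.2 -1.5 -2.8] yaw 0.2
top [-206.8  260.7] [0.3386 0.3042] 0.058 0.072 [255. 321.]
top [-414.9 -161.7] [ 0.391  -0.1638] 0.038 0.202 [423. 299.]
top [-137.4  109.1] [0.4788 0.2139] 0.05 0.097 [286. 270.]
top [-170.  -222.6] [ 0.63   -0.0831] 0.092 0.092 [391. 214.]
scene [-170.7 -220.7] [ 0.6285 -0.0819] 0.091 0.091 [425. 316.]
scene [-214.1  262.2] [0.3317 0.3015] 0.062 0.097 [213. 252.]
scene [-133.8  127.4] [0.472  0.2312] 0.088 0.092 [281. 248.]
```

View pics/scene2.png

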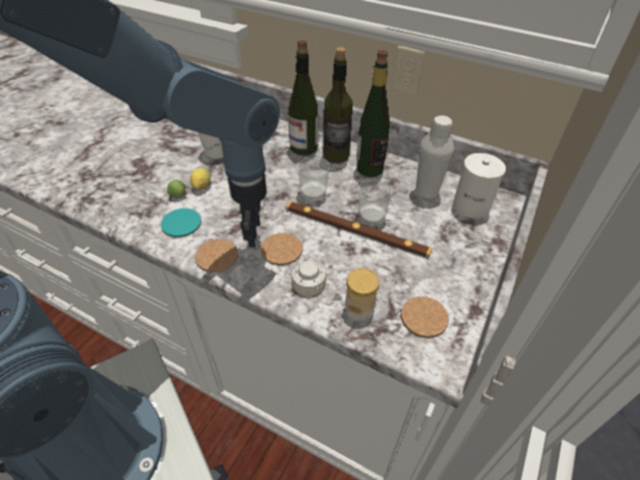

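Scene view: coaster B is now at about (281,248), clear of the timer at (309,277). The gripper is just behind B, with A to its left at (216,255).

```bash
python3 -m jog '[5,-3.5,-4,-0.7,70, 22,-3.5,-4,-0.7,70, 40,-3.5,-4,-0.7,70, 40,-3.5,-4,-0.7,70, 40,-3.5,-4,-0.7,70]'| grep -E "force"; python3 go.py -91.5 43.5 -2.5 -63.7
```

```text
wrist_force: [-0.5, 0.3, 0.2]
t 8.9 rail mm [-160.5  185. ] z -2.6 head -63.8 F [-0.5  0.3  0.2] op 0.7 tilt [-0.001 -0.    -1.   ]
to [-91.5, 43.5, -2.5, -63.7] shift [ -0.2  -0.5 157.4] yaw -0.1
```

```bash
python3 -m jog '[0,0,6,0,70, 0,0,16,0,70, 0,0,30,0,70, 0,0,45,0,70, 0,0,60,0,70]'| grep -E "force";python3 -m jog '[0,0,15,0,70, 0,0,30,0,70, 0,0,45,0,70, 0,0,60,0,70, 0,0,72,0,70]'| grep -E "force";python3 -m jog '[0,0,10,0,70, 0,0,18,0,70, 0,0,23,0,70, 0,0,25,0,70, 0,0,25,0,70]'| grep -E "force";python3 go.py -91.5 43.5 -2.5 -63.7
```

```text
wrist_force: [-0.1, -0.7, 0.9]
wrist_force: [-0.6, 0.6, 0.9]
wrist_force: [-0.1, -0.3, -0.7]
t 10.4 rail mm [-90.7  43.9] z -2.4 head -63.9 F [-0.1 -0.3 -0.7] op 0.7 tilt [-0. -0. -1.]
to [-91.5, 43.5, -2.5, -63.7] shift [ 0.1 -0.9 -0. ] yaw -0.2
```

```bash
python3 -m jog '[0,0,-8,0,70, -5,0,-15,0,70, -30,0,-15,0,70, -45,0,-15,0,70, -45,0,-15,0,70]'| grep -E "force"; python3 go.py -135 0 40 0; python3 - <<'E'
from seg import *; from go import rf
for n in("top","scene"):
    c=cal(n);im=optics.camera(n)
    for o in coasters(c,im): print(n,(rf(o[0])*1e3).round(1),*o)
E
```

```text
wrist_force: [0.1, -0.2, 0.2]
t 10.9 rail mm [-95.2  56.9] z 45.6 head -63.8 F [ 0.1 -0.2  0.2] op 0.7 tilt [ 0.006  0.001 -1.   ]
to [-135.0, 0.0, 40.0, 0.0] shift [  5.5 -60.8  33.5] yaw -63.8
top [-534.2  -47.2] [ 0.2287 -0.1316] 0.029 0.147 [412. 356.]
top [-210.5  258.7] [0.3366 0.3005] 0.067 0.096 [257. 322.]
top [-414.6 -161.3] [ 0.391  -0.1633] 0.039 0.198 [422. 298.]
top [-170.2 -222.6] [ 0.6299 -0.0832] 0.092 0.092 [390. 214.]
scene [-170.5 -220.7] [ 0.6286 -0.0818] 0.091 0.091 [425. 316.]
scene [-215.7  249.8] [0.337  0.2902] 0.09 0.091 [216. 255.]
scene [-72.   -0.1] [0.5927 0.1571] 0.09 0.091 [344. 249.]
```

```bash
python3 -m jog '[-30,-5,0,-8.2,70, -40,-25,10,-16.4,70, -40,-45,20,-24.6,70, -40,-57,27,-32.8,70, -40,-57,27,-41,70]'| grep -E "force"; python3 -m jog '[0,0,0,-8,70, 0,0,0,-16,70, 0,0,0,-22.8,70, 0,0,0,-22.8,70, 0,0,0,-22.8,70]'| grep -E "force"; python3 go.py -128 0 -2.5 0
```

```text
wrist_force: [-0.6, -0.3, 0.6]
wrist_force: [-0.8, -0.3, -0.4]
t 12.0 rail mm [-137.1    8.3] z 81.8 head -0.3 F [-0.8 -0.3 -0.4] op 0.7 tilt [-0.002 -0.    -1.   ]
to [-128.0, 0.0, -2.5, 0.0] shift [84.3 -8.3  9.2] yaw -0.3
```

```bash
python3 -m jog '[0,-8.3,9,-0.3,70, 25,-8.3,9,-0.3,70, 50,-8.3,9,-0.3,70, 70,-8.3,9,-0.3,70, 84,-8.3,9,-0.3,70]'| grep -E "force"; python3 -m jog '[0,0,0,0,70, 0,0,2,0,70, 0,0,6,0,70, 0,0,10,0,70, 0,0,14,0,70]'; python3 go.py -108.5 0 -2.5 0
```

```text
wrist_force: [-0.4, -0.0, 0.8]
time_s: 13.0
eef_pos: [0.5588, 0.1349, -0.0004]
eef_rot: [0.679, -0.2, 0.678, 0.2]
wrist_force: [-0.4, -0.2, -0.9]
opening: 0.695
t 13.0 rail mm [-112.6   -0.6] z -0.4 head 0.2 F [-0.4 -0.2 -0.9] op 0.69 tilt [ 0.002  0.    -1.   ]
to [-108.5, 0.0, -2.5, 0.0] shift [2.1 0.6 4. ] yaw 0.2
```

```bash
python3 -m jog '[2,0,0,0,70, 2,0,1,0,70, 2,0,2,0,70, 2,0,3,0,70, 2,0,3,0,70]'|grep force; python3 -m jog '[0,0,1,0,70, 0,0,2,0,70, 0,0,2,0,70, 0,0,2,0,70, 0,0,2,0,70]'|grep force;  python3 go.py;python3 -m jog '[0,0,1,0,70, 0,0,2,0,70, 0,0,2,0,70, 0,0,2,0,70, 0,0,2,0,70]'|grep force;  python3 go.py
```

```text
wrist_force: [-0.4, 0.5, -0.8]
wrist_force: [-0.2, -0.3, -0.5]
t 14.0 rail mm [-108.5   -0.3] z -3.3 head 0.2 F [-0.2 -0.3 -0.5] op 0.7 tilt [ 0.  0. -1.]
wrist_force: [-0.2, -0.0, 0.3]
t 14.5 rail mm [-106.5   -0.2] z -3.3 head 0.2 F [-0.2 -0.   0.3] op 0.7 tilt [ 0.  0. -1.]
```

```bash
python3 - <<'E'
from seg import *; from go import rf
for n in("top","scene"):
    c=cal(n);im=optics.camera(n);cv2.imwrite(f"pics/{n}3.png",im[:,:,::-1])
    for o in coasters(c,im): print(n,(rf(o[0])*1e3).round(1),*o)
E
python3 -m jog '[0,0,1,0,70, 0,0,2,0,70, 0,0,2,0,70, 0,0,2,0,70, 0,0,2,0,70]'|grep force;  python3 go.py
```

```text
top [-215.9  249.2] [0.3371 0.2896] 0.091 0.093 [260. 322.]
top [-482.7  -47.6] [ 0.2723 -0.1042] 0.021 0.341 [398. 335.]
top [-415.4 -161.3] [ 0.3903 -0.1637] 0.039 0.201 [423. 299.]
top [-170.1 -222.4] [ 0.6299 -0.083 ] 0.092 0.092 [391. 214.]
scene [-170.7 -220.7] [ 0.6285 -0.0819] 0.091 0.091 [425. 316.]
scene [-215.7  249.7] [0.3371 0.2901] 0.09 0.091 [216. 255.]
wrist_force: [-4.5, -2.5, 2.3]
t 15.1 rail mm [-1.057e+02 -1.000e-01] z -3.7 head 0.2 F [-4.5 -2.5  2.3] op 0.7 tilt [-0.002 -0.001 -1.   ]
```

```bash
python3 -m jog '[0,0,-10,0,70, 0,0,-20,0,70, -30,0,-20,0,70, -65,0,-20,0,70, -90,0,-20,0,70]'|grep force; python3 go.py -214.5 -262.5 85 42.9;  python3 - <<'E'
from seg import *; from go import rf
c=cal("top");print([ (rf(onz(c,*p,0))*1e3).round() for p in((391.5,142.1),(420,187),(450.2,233.6))])
for n in("top","scene"):
    c=cal(n);im=optics.camera(n);cv2.imwrite(f"pics/{n}4.png",im[:,:,::-1])
    for o in coasters(c,im): print(n,(rf(o[0])*1e3).round(1),*o)
E
```

```text
wrist_force: [1.0, 0.3, -0.4]
t 15.6 rail mm [-124.6   -0.6] z 88.5 head 0.2 F [ 1.   0.3 -0.4] op 0.7 tilt [ 0.002  0.    -1.   ]
to [-214.5, -262.5, 85.0, 42.9] shift [   3.6 -261.5  -90.9] yaw -42.7
[array([  -1., -345.]), array([-153., -337.]), array([-310., -331.])]
top [-215.9  249.2] [0.3371 0.2896] 0.091 0.093 [260. 322.]
top [-416.6 -161.2] [ 0.3892 -0.1643] 0.038 0.204 [423. 299.]
top [-170.1 -222.4] [ 0.6298 -0.083 ] 0.092 0.092 [390. 214.]
scene [-170.5 -220.6] [ 0.6286 -0.0817] 0.091 0.091 [425. 316.]
scene [-215.6  249.9] [0.337  0.2903] 0.09 0.091 [216. 255.]
scene [-62.6   0.6] [0.6002 0.1628] 0.088 0.093 [346. 245.]
```

View pics/scene4.png

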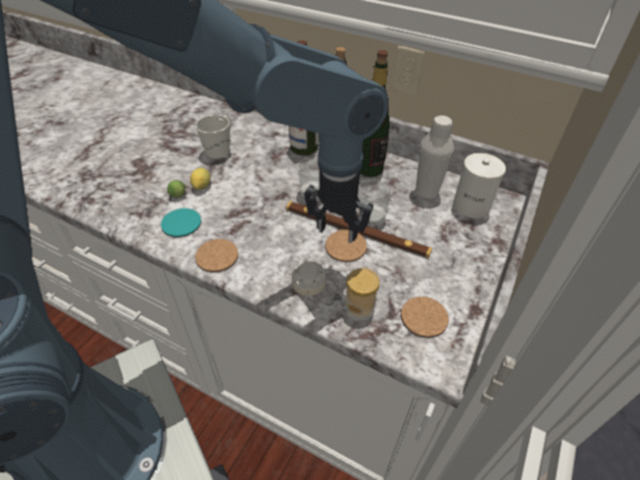

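Scene view: coaster B touches the rail in front of the middle stud at (346,245). C is at (425,316), with the jar at (362,290) and the upstand to the right.

```bash
python3 -m jog '[-40,-10,0,0,70, -50,-50,0,0,70, -50,-95,-5,0,70, -50,-140,-25,0,70, -50,-185,-50,0,70]'|grep force; python3 -m jog '[0,-38,-20,-8,70, 0,-75,-37,-16,70, 0,-75,-37,-24,70, 0,-75,-37,-32,70, 0,-75,-37,-40,70]'|grep force; python3 go.py -213 -261 -3 42.9
```

```text
wrist_force: [-0.3, 1.0, -0.5]
wrist_force: [-0.1, 0.8, 0.3]
t 16.7 rail mm [-192.2 -245.1] z 134.1 head 37.2 F [-0.1  0.8  0.3] op 0.7 tilt [-0.013 -0.041 -0.999]
to [-213.0, -261.0, -3.0, 42.9] shift [ 1.381e+02  1.000e-01 -2.030e+01] yaw -5.7
```

```bash
python3 -m jog '[0,0,-10,-2.7,70, 0,0,-20,-2.7,70, 20,0,-20,-2.7,70, 40,0,-20,-2.7,70, 40,0,-20,-2.7,70]'|grep force; python3 go.py -213 -261 -3 42.9
```

```text
wrist_force: [-0.5, 0.6, -0.6]
t 17.2 rail mm [-197.  -244.1] z 91.1 head 38.5 F [-0.5  0.6 -0.6] op 0.7 tilt [-0.026 -0.063 -0.998]
to [-213.0, -261.0, -3.0, 42.9] shift [ 95.5  -3.6 -16.6] yaw -4.4
```

```bash
python3 -m jog '[0,0,0,0,70, 0,0,0,0,70, 0,0,0,0,70, 0,0,0,0,70, 0,0,0,0,70]'; python3 -c "
from bench import status
s=status.get_obs();print(s['q'].round(3) if hasattr(s['q'],'round') else s['q'],s['dq'],s['joint_efforts'])"; python3 go.py
```

```text
time_s: 17.7
eef_pos: [0.6222, -0.1155, 0.0953]
eef_rot: [0.556, -0.426, 0.594, 0.396]
wrist_force: [0.3, -0.2, 0.2]
opening: 0.703
[-0.336  0.456  1.547 -0.075  1.135 -3.118] [-0.00025723  0.00387893  0.00318822 -0.00057578 -0.00014653  0.00018127] [-5.63203578e-02 -5.42386293e+01 -3.14160955e+01 -2.96132779e-01
 -1.02859677e-02 -1.25574675e-04]
t 17.7 rail mm [-194.  -245.7] z 95.3 head 38.6 F [ 0.3 -0.2  0.2] op 0.7 tilt [-0.019 -0.065 -0.998]
```

Joint 6 reached its limit, so I'll use the half-turned tool pose for this push: yaw +176°.

```bash
python3 -m jog '[-20,0,0,8.5,70, -30,0,0,17,70, -30,0,0,25.5,70, -30,0,0,34,70, -30,0,0,42.5,70]'|grep force; python3 -m jog '[0,0,0,8.5,70, 0,0,0,17,70, 0,0,0,25.5,70, 0,0,0,34,70, 0,0,0,42.5,70]'|grep force;python3 -m jog '[0,0,0,8.5,70, 0,0,0,17,70, 0,0,0,25.5,70, 0,0,0,34,70, 0,0,0,42.5,70]'|grep force;python3 -m jog '[0,0,0,8.5,70, 0,0,0,17,70, 0,0,0,25.5,70, 0,0,0,34,70, 0,0,0,42.5,70]'|grep force; python3 go.py -213 -261 -3 -137.1
```

```text
wrist_force: [-0.5, 0.4, -0.6]
wrist_force: [-0.5, 0.0, -0.0]
wrist_force: [-0.3, -0.7, 0.6]
wrist_force: [0.4, 0.3, -0.5]
t 19.7 rail mm [-192.6 -244.1] z 124.8 head -131.8 F [ 0.4  0.3 -0.5] op 0.7 tilt [-0.019 -0.065 -0.998]
to [-213.0, -261.0, -3.0, -137.1] shift [129.3  -2.9  17.5] yaw 5.3
```

```bash
python3 -m jog '[25,-3,10,2,70, 60,-3,17.5,2,70, 95,-3,17.5,2,70, 110,-3,17.5,2,70, 110,-3,17.5,2,70]'|grep force; python3 go.py -213 -261 -2 -137.1 -106 -161 -2 -137.1
```

```text
wrist_force: [-1.0, -0.5, -0.3]
t 20.2 rail mm [-213.5 -258.4] z 13.5 head -133.4 F [-1.  -0.5 -0.3] op 0.7 tilt [-0.024 -0.063 -0.998]
to [-213.0, -261.0, -2.0, -137.1] shift [15.5  2.3  0.5] yaw 3.7
to [-106.0, -161.0, -2.0, -137.1] shift [   5.7   11.2 -145.3] yaw 3.7
```

```bash
python3 -m jog '[5,2,0.5,3.7,70, 10,2,0.5,3.7,70, 15,2,0.5,3.7,70, 15,2,0.5,3.7,70, 15,2,0.5,3.7,70]'|grep force; python3 go.py -213 -261 -2 -137.1 -106 -161 -2 -137.1;  python3 - <<'E'
from seg import *; from go import rf
for n in("top","scene"):
    c=cal(n);im=optics.camera(n);cv2.imwrite(f"pics/{n}5.png",im[:,:,::-1])
    for o in coasters(c,im): print(n,(rf(o[0])*1e3).round(1),*o)
E
```

```text
wrist_force: [1.0, -0.0, -0.6]
t 20.7 rail mm [-211.7 -262.5] z 1.5 head -137.1 F [ 1.  -0.  -0.6] op 0.7 tilt [-0.019 -0.065 -0.998]
to [-213.0, -261.0, -2.0, -137.1] shift [ 3.5 -2.  -0.3] yaw 0.0
to [-106.0, -161.0, -2.0, -137.1] shift [  -6.5   -2.4 -146.4] yaw 0.0
top [-216.1  249.3] [0.3369 0.2895] 0.091 0.092 [260. 322.]
top [-60.5  -0.6] [0.6026 0.1629] 0.091 0.093 [304. 226.]
top [-155.3 -209.5] [ 0.6354 -0.0642] 0.049 0.094 [384. 212.]
scene [-164.6 -197. ] [ 0.6208 -0.0586] 0.039 0.083 [413. 310.]
scene [-216.   249.4] [0.3369 0.2897] 0.091 0.092 [216. 255.]
scene [-60.1  -0.1] [0.6027 0.1635] 0.091 0.096 [346. 245.]
```

View pics/scene5.png

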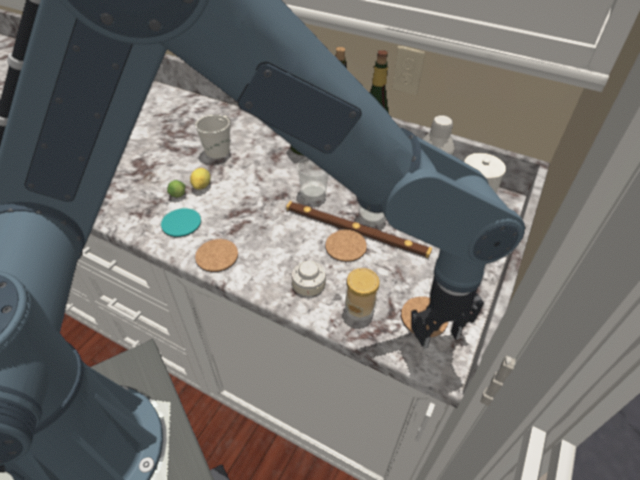

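Scene view: the fingers are down behind C at about (415,335) and (460,335), clear of the upstand. B is in place (both views agree at rail (-60, 0) mm).

```bash
python3 -m jog '[3.5,-2,-0.3,0,70, 3.5,-2,-0.3,0,70, 3,-2,-8,0,70, 2.1,-2,-20,0,70, 1.1,-2,-35,0,70]'|grep -E "force|pos"; python3 -m jog '[-1,0,-15,0,70, -2.1,0,-30,0,70, -3.1,0,-45,0,70, -4.1,0,-60,0,70, -5.1,0,-75,0,70]'|grep -E "force|pos"; python3 -m jog '[-0.8,0,-12,0,70, -1.5,0,-22,0,70, -2.1,0,-30,0,70, -2.5,0,-36,0,70, -2.5,0,-36,0,70]'|grep -E "force|pos";python3 go.py -106 -161 -2 -137.1
```

```text
eef_pos: [0.6234, -0.1042, -0.0023]
wrist_force: [-0.1, -0.0, 0.1]
eef_pos: [0.6423, -0.0308, -0.0024]
wrist_force: [-0.3, -0.5, -0.1]
eef_pos: [0.6512, 0.0033, -0.0023]
wrist_force: [0.0, -0.1, 0.7]
t 22.3 rail mm [-105.6 -161.2] z -2.3 head -137.1 F [ 0.  -0.1  0.7] op 0.71 tilt [-0.019 -0.065 -0.998]
to [-106.0, -161.0, -2.0, -137.1] shift [-0.3 -0.4  0.2] yaw -0.0
```

```bash
python3 -m jog '[0.5,0,8,0,70, 1,0,15,0,70, -25,0,17,0,70, -50,0,20,0,70, -80,0,20,0,70]'|grep -E "force"; python3 go.py -130 -130 40 -180; python3 - <<'E'
from seg import *; from go import rf
for n in("top","scene"):
    c=cal(n);im=optics.camera(n);cv2.imwrite(f"pics/{n}6.png",im[:,:,::-1])
    for o in coasters(c,im): print(n,(rf(o[0])*1e3).round(1),*o)
s=status.get_obs();print(s['q'])
E
```

```text
wrist_force: [-0.2, 0.6, -0.6]
t 22.8 rail mm [-118.4 -172.5] z 78.8 head -137.2 F [-0.2  0.6 -0.6] op 0.7 tilt [-0.022 -0.065 -0.998]
to [-130.0, -130.0, 40.0, -180.0] shift [ 37.5 -38.9 -22.9] yaw 42.8
top [-215.9  249.2] [0.3371 0.2896] 0.091 0.093 [260. 322.]
top [-427.8 -160.5] [ 0.3794 -0.1697] 0.037 0.183 [425. 302.]
top [-60.7  -1. ] [0.6027 0.1625] 0.092 0.093 [304. 226.]
scene [ -76.1 -126.3] [0.6572 0.0486] 0.083 0.092 [397. 268.]
scene [-215.9  249.7] [0.3369 0.29  ] 0.091 0.091 [216. 255.]
scene [-59.6   0.1] [0.603 0.164] 0.091 0.094 [346. 245.]
[-0.16874602  0.50774858  1.49749698 -0.07450185  1.1372515   0.11768307]
```

```bash
python3 -m jog '[-25,-10,-6,8.5,70, -35,-20,-12,17,70, -35,-30,-18,25.5,70, -35,-39,-23,34,70, -35,-39,-23,42.5,70]'|grep -E "force"; python3 -m jog '[0,0,0,0.3,70, 0,0,0,0.3,70, 0,0,0,0.3,70, 0,0,0,0.3,70, 0,0,0,0.3,70]'|grep -E "force"; python3 go.py -131 -130 -1 -180;python3 - <<'E'
from seg import *; from go import rf
for n in("top","scene"):
    c=cal(n);im=optics.camera(n);cv2.imwrite(f"pics/{n}7.png",im[:,:,::-1])
    for o in coasters(c,im): print(n,(rf(o[0])*1e3).round(1),*o)
E
```

```text
wrist_force: [-0.3, 0.0, 0.6]
wrist_force: [-0.2, 0.2, 0.4]
t 23.9 rail mm [-124.6 -126.1] z 112.2 head -180.0 F [-0.2  0.2  0.4] op 0.7 tilt [-0.02  -0.065 -0.998]
to [-131.0, -130.0, -1.0, -180.0] shift [113.4  -1.1   0.6] yaw 0.0
top [-215.9  249.2] [0.3371 0.2896] 0.091 0.093 [260. 322.]
top [-432.3 -159.7] [ 0.3752 -0.1715] 0.037 0.173 [425. 303.]
top [-60.5  -1.1] [0.6029 0.1625] 0.092 0.093 [304. 226.]
scene [ -71.9 -126.9] [0.6611 0.0504] 0.091 0.091 [397. 267.]
scene [-215.8  249.6] [0.337 0.29 ] 0.091 0.091 [216. 255.]
scene [-59.6   0.1] [0.603 0.164] 0.091 0.094 [346. 245.]
```

View pics/scene7.png

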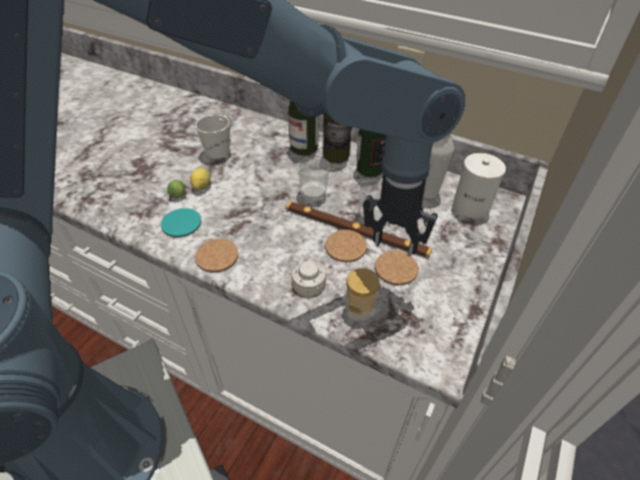

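Scene view: C is at (397,267), about 12 mm before the rail. The gripper hovers in front with the jar at (362,290) untouched.

```bash
python3 -m jog '[30,-1,-1.4,0,70, 60,-1,-1.4,0,70, 90,-1,-1.4,0,70, 108,-1,-1.4,0,70, 113.4,-1,-1.4,0,70]'|grep -E "force"; python3 -m jog '[0,0,0,0,70, 0,0,0,0,70, 0,0,0,0,70, 0,0,-3,0,70, -0.4,0,-8,0,70]'|grep -E "force"; python3 go.py -108 -130 -1 -180
```

```text
wrist_force: [-8.5, 2.2, 15.2]
wrist_force: [-0.6, -1.1, 0.1]
t 25.0 rail mm [-120.4 -130.2] z -0.3 head -180.0 F [-0.6 -1.1  0.1] op 0.7 tilt [-0.019 -0.065 -0.998]
to [-108.0, -130.0, -1.0, -180.0] shift [  0.1  -0.2 -12.5] yaw -0.0
```

```bash
python3 -m jog '[-0.2,0,-4,0,70, -0.4,0,-7,0,70, -0.5,0,-10,0,70, -0.6,0,-12,0,70, -0.6,0,-12,0,70]'|grep -E "force"; python3 -m jog '[0,0,-1,0,70, -0.1,0,-2,0,70, -0.1,0,-2,0,70, -0.1,0,-2,0,70, -0.1,0,-2,0,70]'|grep -E "force"; python3 go.py; python3 - <<'E'
from seg import *; from go import rf
for n in("top","scene"):
    c=cal(n);im=optics.camera(n)
    for o in coasters(c,im): print(n,(rf(o[0])*1e3).round(1),*o)
E
```

```text
wrist_force: [0.3, -0.4, -1.5]
wrist_force: [0.1, 0.1, -0.9]
t 26.0 rail mm [-106.9 -129.9] z -1.0 head -180.0 F [ 0.1  0.1 -0.9] op 0.7 tilt [-0.019 -0.065 -0.998]
top [-215.9  249.2] [0.3371 0.2896] 0.091 0.093 [260. 322.]
top [-419.1 -161. ] [ 0.387  -0.1655] 0.037 0.203 [423. 299.]
top [-59.7  -0.2] [0.6031 0.1637] 0.089 0.093 [303. 226.]
scene [-215.6  249.8] [0.3371 0.2902] 0.09 0.091 [216. 255.]
scene [-60.1   1.1] [0.6021 0.1646] 0.088 0.094 [346. 245.]
```

```bash
python3 -m jog '[0,0,-1,0,70, -0.1,0,-2,0,70, -0.1,0,-2,0,70, -0.1,0,-2,0,70, -0.1,0,-2,0,70]'|grep -E "force"; python3 go.py;  python3 -m jog '[0,0,-1,0,70, -0.1,0,-1,0,70, -0.1,0,-1,0,70, -0.1,0,-1,0,70, -0.1,0,-1,0,70]'|grep -E "force"; python3 go.py
```

```text
wrist_force: [-3.3, -2.5, 0.7]
t 26.6 rail mm [-105.5 -129.7] z -1.2 head -180.0 F [-3.3 -2.5  0.7] op 0.7 tilt [-0.021 -0.065 -0.998]
wrist_force: [-5.3, -3.8, 2.2]
t 27.1 rail mm [-105.1 -129.6] z -1.4 head -180.0 F [-5.3 -3.8  2.2] op 0.7 tilt [-0.022 -0.066 -0.998]
```

```bash
python3 -m jog '[0,0,6,0,70, -5,0,9,0,70, -40,0,12,0,70, -80,0,16,0,70, -125,0,18,0,70]'|grep -E "force"; python3 -m jog '[-5,0,0,0,70, -5,0,0,0,70, -5,0,0,0,70, -5,0,0,0,70, -5,0,0,0,70]'|grep -E "force"; python3 go.py -260.6 286.6 135 140.3;python3 - <<'E'
from seg import *; from go import rf
for n in("top","scene"):
    c=cal(n);im=optics.camera(n)
    for o in coasters(c,im): print(n,(rf(o[0])*1e3).round(1),*o)
E
```

```text
wrist_force: [0.3, -0.7, 0.5]
wrist_force: [-0.0, 0.1, 0.7]
t 28.1 rail mm [-116.1 -123.5] z 127.8 head -180.0 F [-0.   0.1  0.7] op 0.7 tilt [-0.023 -0.065 -0.998]
to [-260.6, 286.6, 135.0, 140.3] shift [ -16.8 -409.8  144.8] yaw 39.7
top [-215.9  249.2] [0.3371 0.2896] 0.091 0.093 [260. 322.]
top [-409.9 -162.8] [ 0.3957 -0.162 ] 0.036 0.181 [422. 296.]
top [-59.6   0. ] [0.6031 0.1639] 0.089 0.093 [303. 226.]
scene [ -59.6 -129.1] [0.6727 0.0551] 0.091 0.094 [399. 264.]
scene [-215.7  249.7] [0.337  0.2901] 0.09 0.091 [216. 255.]
scene [-59.6   0.2] [0.603  0.1641] 0.091 0.094 [346. 245.]
```

C is in place at rail (-59.6, -129). Next is A.

```bash
python3 -m jog '[-10,-40,8,0,70, -14,-82,22,0,70, -16,-124,38,0,70, -16,-166,54,0,70, -16,-208,70,0,70]'|grep -E "force"; python3 -m jog '[0,-44,16,0,70, 0,-88,32,0,70, 0,-130,48,0,70, 0,-170,64,0,70, 0,-202,75,0,70]'|grep -E "force"; python3 -m jog '[0,0,0,8,70, 0,0,0,16,70, 0,0,0,24,70, 0,0,0,32,70, 0,0,0,39.7,70]'|grep -E "force"; python3 -m jog '[20,0,0,0,70, 40,0,0,0,70, 40,0,0,0,70, 40,0,0,0,70, 40,0,0,0,70]'|grep -E "force"; python3 go.py -260.6 286.6 -1.5 140.3; python3 -c "
from bench import status
print(status.get_obs()['q'])"
```

```text
wrist_force: [0.8, 0.9, 1.0]
wrist_force: [0.6, -0.7, -0.1]
wrist_force: [0.8, 0.2, -0.2]
wrist_force: [0.4, -0.4, -0.6]
t 30.2 rail mm [-261.4  284.4] z 95.9 head 140.3 F [ 0.4 -0.4 -0.6] op 0.7 tilt [-0.018 -0.064 -0.998]
to [-260.6, 286.6, -1.5, 140.3] shift [97.  -8.6 -0.2] yaw 0.0
[ 0.55398241  0.02530867  2.08426831 -0.05101107  1.08214532  2.27259181]
```

```bash
python3 -m jog '[30,-8.6,0,0,70, 60,-8.6,0,0,70, 80,-8.6,0,0,70, 88,-8.6,0,0,70, 88,-8.6,0,0,70]'|grep -E "force"; python3 -m jog '[3,0,0,0,70, 6,0,0,0,70, 9,0,0,0,70, 9,0,0,0,70, 9,0,0,0,70]'|grep -E "force";  python3 go.py -260.6 286.6 -1.5 140.3 -108 160 -1.5 140.3; python3 - <<'E'
from seg import *; from go import rf
for n in("top","scene"):
    c=cal(n);im=optics.camera(n);cv2.imwrite(f"pics/{n}8.png",im[:,:,::-1])
    for o in coasters(c,im): print(n,(rf(o[0])*1e3).round(1),*o)
E
```

```text
wrist_force: [-0.7, -0.1, -0.1]
wrist_force: [-0.4, 0.0, 1.0]
t 31.2 rail mm [-261.5  286.7] z -2.1 head 140.3 F [-0.4  0.   1. ] op 0.7 tilt [-0.019 -0.065 -0.998]
to [-260.6, 286.6, -1.5, 140.3] shift [-0.6 -0.5 -0.8] yaw 0.0
to [-108.0, 160.0, -1.5, 140.3] shift [  -2.8   -0.2 -199. ] yaw 0.0
top [-214.1  242.5] [0.3423 0.2849] 0.075 0.097 [262. 320.]
top [-416.7 -161.4] [ 0.3893 -0.1645] 0.037 0.204 [423. 298.]
top [-60.5  -1.3] [0.603  0.1623] 0.092 0.093 [304. 226.]
top [ -59.8 -130.3] [0.6731 0.054 ] 0.091 0.093 [341. 200.]
scene [ -59.7 -129.1] [0.6726 0.0551] 0.091 0.094 [399. 264.]
scene [-214.8  249.3] [0.338  0.2902] 0.088 0.092 [217. 255.]
scene [-59.6   0.1] [0.603 0.164] 0.091 0.094 [346. 245.]
```

View pics/scene8.png

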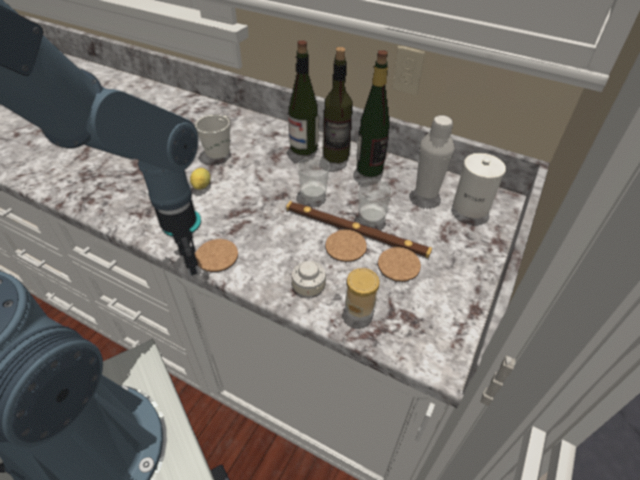

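Scene view: both placed coasters are in line at the rail ((346,245) and (399,264)). The fingers are down behind A at (217,255).

```bash
python3 -m jog '[-0.3,0,-5,0,70, -0.4,0,-12,0,70, -0.5,0,-24,0,70, -0.6,0,-39,0,70, -0.7,0,-54,0,70]'|grep -E "force|pos"; python3 -m jog '[-0.2,0,-15,0,70, -0.3,0,-30,0,70, -0.5,0,-45,0,70, -0.7,0,-60,0,70, -0.8,0,-75,0,70]'|grep -E "force|pos"; python3 -m jog '[-0.2,0,-15,0,70, -0.3,0,-30,0,70, -0.5,0,-45,0,70, -0.6,0,-57,0,70, -0.7,0,-66,0,70]'|grep -E "force|pos"; python3 -m jog '[0,0,-3,0,70, 0,0,-4,0,70, 0,0,-4,0,70, 0,0,4,0,70, 0,0,12,0,70]'|grep -E "force|pos";python3 go.py -108 160 -1.5 140.3
```

```text
eef_pos: [0.3337, 0.2898, -0.0021]
wrist_force: [-0.3, 0.5, 0.3]
eef_pos: [0.4077, 0.2805, -0.0023]
wrist_force: [-0.9, -0.4, 1.3]
eef_pos: [0.4732, 0.2726, -0.0023]
wrist_force: [-0.9, -0.7, 1.7]
eef_pos: [0.4589, 0.2743, -0.0023]
wrist_force: [0.4, 0.2, -0.2]
t 33.3 rail mm [-121.6  170.7] z -2.3 head 140.3 F [ 0.4  0.2 -0.2] op 0.7 tilt [-0.02  -0.065 -0.998]
to [-108.0, 160.0, -1.5, 140.3] shift [ -1.   -0.4 -17.3] yaw 0.0
```

```bash
python3 go.py -131 130 60 180; python3 -m jog '[-5,0,3,0,70, -35,0,8,-7,70, -60,0,10,-15,70, -60,0,10,-23,70, -60,0,10,-31,70]'|grep -E "force|pos"; python3 -m jog '[0,0,0,-8.5,70, 0,0,0,-8.7,70, 0,0,0,-8.7,70, 0,0,0,-8.7,70, 0,0,0,-8.7,70]'|grep -E "force";  python3 go.py -131 130 -1 180; python3 - <<'E'
from seg import *; from go import rf
for n in("top","scene"):
    c=cal(n);im=optics.camera(n);cv2.imwrite(f"pics/{n}9.png",im[:,:,::-1])
    for o in coasters(c,im): print(n,(rf(o[0])*1e3).round(1),*o)
E
```

```text
t 33.3 rail mm [-121.6  170.7] z -2.3 head 140.3 F [ 0.4  0.2 -0.2] op 0.7 tilt [-0.02  -0.065 -0.998]
to [-131.0, 130.0, 60.0, 180.0] shift [-59.9  41.5 -18. ] yaw -39.7
eef_pos: [0.4517, 0.28, 0.0595]
wrist_force: [-0.1, 0.9, -0.0]
wrist_force: [-0.5, 0.7, 0.7]
t 34.3 rail mm [-125.3  179.1] z 57.8 head -180.1 F [-0.5  0.7  0.7] op 0.7 tilt [-0.02  -0.065 -0.998]
to [-131.0, 130.0, -1.0, 180.0] shift [61.2 46.4  2.5] yaw -0.1
top [-415.  -161.4] [ 0.3907 -0.1636] 0.039 0.198 [422. 298.]
top [-69.9 113.7] [0.5331 0.2541] 0.061 0.085 [271. 252.]
top [-60.6  -1.1] [0.6029 0.1624] 0.092 0.093 [304. 226.]
top [ -59.8 -130.3] [0.6731 0.054 ] 0.091 0.093 [341. 200.]
scene [ -59.7 -129.2] [0.6726 0.055 ] 0.091 0.094 [399. 264.]
scene [-59.6   0.1] [0.603 0.164] 0.091 0.094 [346. 245.]
scene [-73.8 128.5] [0.5219 0.2645] 0.09 0.091 [293. 231.]
```

```bash
python3 -m jog '[0,20,4,0,70, 20,40,4,0,70, 40,46.4,4,0,70, 55,46.4,4,0,70, 60,46.4,4,0,70]'|grep -E "force"; python3 go.py -108 130 -1 180; python3 -m jog '[0,0,0,0,70, 0,0,-2,0,70, -0.2,0,-6,0,70, -0.5,0,-11,0,70, -0.7,0,-15,0,70]'|grep -E "force"; python3 go.py -106 130 -1 180
```

```text
wrist_force: [-0.2, -0.5, -1.3]
t 34.9 rail mm [-133.8  130.5] z -1.6 head -180.1 F [-0.2 -0.5 -1.3] op 0.7 tilt [-0.023 -0.066 -0.998]
to [-108.0, 130.0, -1.0, 180.0] shift [ -2.    0.5 -25.7] yaw -0.1
wrist_force: [-1.0, 0.0, 0.9]
t 35.4 rail mm [-116.2  130.1] z 0.8 head -180.0 F [-1.   0.   0.9] op 0.7 tilt [-0.018 -0.065 -0.998]
to [-106.0, 130.0, -1.0, 180.0] shift [  1.3   0.  -10.3] yaw 0.0
```

```bash
python3 -m jog '[0,0,5,0,70, 0,0,10,0,70, 2.3,0,10,0,70, 2.3,0,10,0,70, 2.3,0,10,0,70]'|grep -E "force"; python3 go.py -107 130 -1.2 180; python3 - <<'E'
from seg import *; from go import rf
for n in("scene",):
    c=cal(n);im=optics.camera(n)
    for o in coasters(c,im): print(n,(rf(o[0])*1e3).round(1),*o)
E
```

```text
wrist_force: [0.8, -0.3, 0.3]
t 35.9 rail mm [-127.5  130. ] z -1.7 head -180.0 F [ 0.8 -0.3  0.3] op 0.7 tilt [-0.02  -0.065 -0.998]
to [-107.0, 130.0, -1.2, 180.0] shift [ -1.6   0.  -20.4] yaw -0.0
scene [ -59.6 -129.1] [0.6727 0.0551] 0.09 0.094 [399. 263.]
scene [-59.7   0.1] [0.603  0.1639] 0.091 0.094 [346. 245.]
```

```bash
python3 -m jog '[-0.2,0,-4,0,70, -0.4,0,-9,0,70, -0.6,0,-14,0,70, -0.8,0,-18,0,70, -0.9,0,-20,0,70]'|grep -E "force"; python3 -m jog '[0,0,-0.5,0,70, -0.1,0,-1,0,70, -0.1,0,-1.5,0,70, -0.1,0,-2,0,70, -0.1,0,-2,0,70]'|grep -E "force"; python3 go.py
```

```text
wrist_force: [-1.2, -1.3, 0.7]
wrist_force: [-4.0, -2.7, 1.7]
t 36.95 rail mm [-106.3  130.2] z -2.1 head -180.0 F [-4.  -2.7  1.7] op 0.7 tilt [-0.021 -0.066 -0.998]
```

Contact with the rail at about 5 N. I'll retreat and check.

```bash
python3 -m jog '[0,0,6,0,70, 0,0,14,0,70, -20,0,18,0,70, -55,0,22,0,70, -90,0,25,0,70]'|grep -E "force"; python3 -m jog '[-40,0,20,0,70, -60,0,45,0,70, -60,0,60,0,70, -60,0,60,0,70, -60,0,60,0,70]'|grep -E "force"; python3 go.py; python3 - <<'E'
from seg import *; from go import rf
for n in("top","scene"):
    c=cal(n);im=optics.camera(n);cv2.imwrite(f"pics/{n}10.png",im[:,:,::-1])
    for o in coasters(c,im): print(n,(rf(o[0])*1e3).round(1),*o)
a=cv2.imread("pics/scene0.png").astype(int);b=cv2.imread("pics/scene10.png").astype(int)
for nm,(u0,v0,u1,v1) in dict(timer=(290,255,330,297),jar=(345,266,382,325),tumA=(297,160,330,205),tumB=(357,185,390,230)).items():
    print(nm,np.abs(a-b)[v0:v1,u0:u1].mean().round(1))
E
```

```text
wrist_force: [1.4, -0.4, 1.3]
wrist_force: [-0.1, 0.1, -0.5]
t 37.95 rail mm [-182.3  136.6] z 152.4 head -180.0 F [-0.1  0.1 -0.5] op 0.7 tilt [-0.018 -0.064 -0.998]
top [-475.1  -46.9] [ 0.2784 -0.0995] 0.024 0.323 [398. 335.]
top [-415.3 -161.3] [ 0.3904 -0.1637] 0.038 0.206 [423. 299.]
top [-52.1 127.5] [0.5407 0.2753] 0.071 0.096 [264. 249.]
top [-60.6  -1.1] [0.6029 0.1624] 0.092 0.093 [304. 226.]
top [ -59.9 -130.4] [0.6731 0.0539] 0.091 0.093 [341. 200.]
scene [ -59.9 -129.2] [0.6725 0.0549] 0.091 0.093 [399. 264.]
scene [-59.6   0.1] [0.603 0.164] 0.091 0.094 [346. 245.]
scene [-60.5 129.8] [0.5324 0.2728] 0.09 0.094 [296. 228.]
timer 7.9
jar 7.0
tumA 6.9
tumB 6.8
```

View pics/scene10.png

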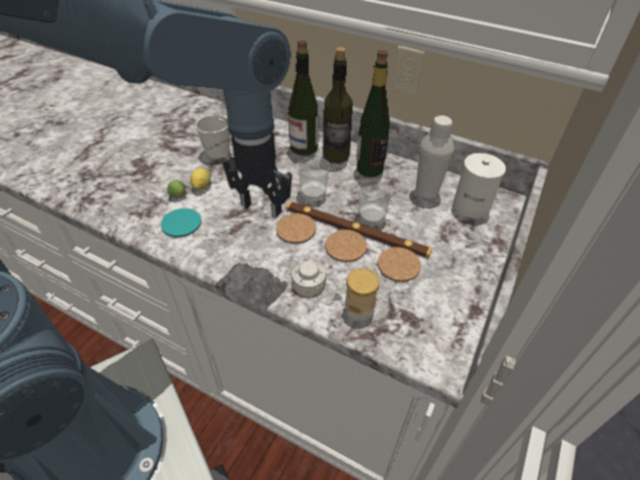

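The scene view shows the three coasters in an even row at the rail, at (296,228), (346,245) and (399,264). The timer, jar and tumblers are where they were, and the arm is clear, so I'm handing in.

```bash
python3 -c "
from bench import hand_in
print(hand_in())"
```

```text
the job is handed in; nothing more can be done
None
```

The three coasters now lie in an even row at the rail, one at each stud. I handed the job in at about 38 s of the 67 s allowed; it gave no verdict. I pushed each coaster with both open fingertips low behind it and never lifted one.

**Final positions:** In the rail frame the last scene picture puts the coasters at x/y = -60.5/129.8, -59.6/0.1 and -59.9/-129.2 mm. The targets are x = -60 and y = 130, 0 and -130. The wrist force rose to about 5 N as each coaster met the rail.

**Other objects:** Against the first picture, the timer, jar and tumblers show no visible movement. The arm ended clear, about 150 mm above the worktop.

**What disagreed or went wrong:**
- **Left coaster, top camera:** the top camera saw it partly hidden by the arm and put it at -52.1/127.5. I discounted that reading. It agreed with the scene camera to about 1 mm on the other two.
- **Tool tilt:** joint 6 reached the end of its range once, which left the tool tilted by about 4 degrees for the remaining pushes.
- **Worktop contact:** probing the worktop for the finger height pressed on it with about 53 N at the wrist, below the 120 N limit. A later descent touched something briefly at about 15 N, probably the worktop.

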